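Lap the lid strip, then hold the sprung lid at the pointer

TASK

Pick up the lapping block, press its sprung handle about half way down and rub it along the whole length of the raised strip on the control box's closed lid, from the strip's end nearest the pointer arm to its other end, pressing steadily but never hard. Put the block back upright on the cutting mat and let go. Then lift the sprung lid by its pull bar until it lies in line with the pointer arm, and finish while still holding it there in the gripper, leaving the pointer and the other things undisturbed.

Things in the scene. Friction and masses are not known exactly. Their poses are not given: they have to be found in the camera images.
- case: Control box, open-topped, dark steel, 200 (x) x 260 (y) x 90 mm high, fixed to the table but standing somewhere else each time, turned up to about 15 degrees. Origin: centre of its underside; its x axis points from the vented front (towards the robot) to the hinge side, y to its left, z up.
- lid: Grey lid, 205 x 260 x 6 mm, 0.4 kg, hinged on the box's far (+x) top edge. Origin: middle of the hinge axis, 92 mm above the table, 100 mm in +x of the case origin; the plate runs to x = -205 mm, its top at z = 6 mm. Axes parallel to the case's when shut; it opens about +y, front edge up (0 to 80 deg). A spring pulls it shut: 0.6 N m shut, plus 1.2 N m per rad (7 N at the pull at 35 deg, with weight).
- pull (a point): Middle of the pull bar: round steel bar, 10 mm diameter, along the lid's y, with two side rods (100 mm clear between them), in front of the lid at lid frame (-245, 0, 3) mm. 35 mm clear gap between bar and box, nothing below it down to the table; 95 mm above the table when shut. Pinch it from above; it can turn between the fingers.
- strip_left (a point): End, on the lid's +y (pointer) side, of the centre line of the upper face of the raised aluminium strip: 36 mm wide, 220 mm long along the lid's y, middle at lid frame (-150, 0), upper face at lid z = 10 mm (102 mm above the table), 4 mm proud of the plate. The pass starts with the block's end here, its middle about 37 mm further in.
- strip_right (a point): The other end (lid's -y side) of the same line; the pass ends with the block's end here, its middle about 37 mm short of it.
- pointer: Slim white metal pointer arm, 140 mm long, 14 mm high, 6 mm thick, on the lid's hinge axis, left (+y) of the box, 150 mm from the lid's middle. Origin: on the hinge axis; the arm runs along its own -x, sloping up towards the robot. It is the mark: the lid is right when its x axis is parallel to the pointer's. Set anew each time, 23 to 40 degrees above level; friction holds it; it does not stop the lid.
- pointer_tip (a point): Tip of the pointer arm, 140 mm from the hinge axis.
- mat: Thin green cutting mat, 280 (x) x 200 (y) x 3 mm, fixed to the table to the right of the box. Origin: centre of its underside.
- block: Lapping block: an aluminium foot with black sole, 50 (x) x 70 (y) x 18 mm, with an upright black handle above it on a sprung stem; about 0.25 kg. Starts upright on the mat. Origin: centre of its sole. Rub with its long (y) side along the strip.
- block_grip (a point): Middle of the handle, 65 mm above the sole when not pressed. The handle is 24 (block's x) x 44 (y) x 40 mm tall (45 to 85 mm above the sole); grip it from above across its 24 mm. It slides down on the foot up to 12 mm against a 500 N/m spring with 1 N preload: pressed down 6 mm, the sole presses with about 6 N; past 12 mm it goes rigid.
- motor: Bystander: stepper motor, 42 x 42 x 42 mm with a 22 mm shaft up, to the left of the box. Origin: centre of its underside.
- oil: Bystander: white bottle, 40 mm diameter, 100 mm high, at the far right. Origin: centre of its underside.
- tape: Bystander: roll of tape lying flat, 90 mm outer diameter, 20 mm high, on the left. Origin: centre of its underside.
- carriage: Bystander: white printed carriage, 50 x 60 x 32 mm, far left. Origin: centre of its underside.
There are look-alikes about, which are no part of the job. Several things have the shape of the block; the one meant has the colours described above.

How it is judged:
By the outcome, as a careful person would: the job done as asked, in the order asked, and still so for the second after the job is handed in, while the arm keeps its last pose, push and grip.
It also fails if it takes over 72 s, if anything falls off the work surface, if the arm or the gripper's body presses on something with over 40 N, if the wrist force passes 120 N, or if a joint passes its speed limit or range.

ROBOT

A 7-joint arm with a two-finger parallel gripper is mounted at the origin on the work surface. World frame = base frame: x ahead of the robot, y to its left, z up, the work surface at z = 0. Lengths are in mm, angles in rad, forces in N, time in s.
With the tool pointing down it reaches from about 425 to 1025 mm from the base axis. Payload 9.4 kg.
Tool frame: the origin (TCP) lies midway between the tips of the shut fingers; the grasp point (between the pads) lies 19 mm behind it; z points along the fingers, x is the direction in which the jaws open and shut, and the axes are right-handed (so a half turn about z gives the same grasp; the last joint's range is limited). The gripper opens to 93 mm and grips with 3 to 60 N. Pads are 15 mm wide; open, the fingers measure 128 mm over their backs; the gripper's body (75 mm by 188 mm) begins 65 mm behind the grasp point.
Start: joints at [-1.347, 0.599, -0.003, 1.599, 0.002, 0.943, -0.08], TCP at [214.811, 692.445, 218.618] pointing down, gripper open.
Joint ranges: [-2.57, 2.57], [-0.35, 1.97], [-1.29, 1.29], [0.11, 2.56], [-1.05, 4.19], [0.11, 1.86], [-2.63, 2.63]. Speed limits (rad/s): [2.22, 2.22, 3.01, 3.01, 3.14, 3.14, 3.14].

INTERFACE

Orientations are given as [roll, pitch, yaw] about the fixed x, y, z axes, in that order (R = Rz(yaw) Ry(pitch) Rx(roll)).
In Python, from station import sensors, capture, calibration, ticket gives the robot as it stands.
- The arm moves only by the tool apply_moves, never from a script. Its argument "rows" is one flat list of numbers, 6 for each row, row after row: the shift along the tool's x, y, z in cm, then the turn, a rotation vector about the tool's x, y, z in rad. A call has 1 to 5 rows; each row shifts and turns the commanded pose from where the row before left it, along the tool's axes as they then stand; what a row does not reach is not made up. A row lasts 1/8 s, in which the tool goes at most 62.5 mm and 10.7 degrees, less where a joint would pass 70% of its speed; a pose out of reach is approached as far as the arm can. A call is refused whole if a number of a shift passes 6.25 or a number of a turn 0.188, either way. A call with a gripper value outside its range is refused whole. "hand" is the finger opening in cm, from 0 to 9.3, set as the call begins (left out, the last holds). The fingers move at their own pace and stop on an object; the grip force is fixed at half the most. Time passes only in rows, so rows that do not move let the fingers close. It gives the time, the measured TCP pose, the force and the opening at its end, in the units of the state.
- sensors.observe(): the state, without advancing time (a new reading comes with each control period).
- capture(name): name is "side" or "top"; returns the picture (400x640x3 uint8, red, green, blue); there is no depth.
- calibration(name): a dict with "fx", "fy", "cx", "cy" (pixels), "cam_to_world" (4x4, takes a point from camera to world coordinates). Camera axes: x right, y down, z forward; pixel columns grow to the right and rows downward; lengths in mm; the calibration is good to about 2 mm. A picture is of the moment at which its call begins. calibration takes no time and is no camera call.
- ticket.sign_off(): hands the job in, once; it reports no verdict.
The state is a dict: "time": time; "q": joint angles; "dq": joint speeds; "joint_efforts": joint torques, N m; "position": TCP position; "orientation": TCP orientation; "ft_force": force on the tool from outside, world axes, zero at the start; "torque": the same for the moment, N m; "width": finger opening in mm.
Only numpy, scipy, OpenCV 4.12 (cv2) and the standard library are available. Lean on these libraries where they do the work, as an engineer would, in place of code of your own. Each camera call takes 0.05 s, during which the arm holds its last target. There are 200 camera calls.

## Working session

There is one attempt and no reset: what is moved stays moved. The work goes in short steps, Python scripts to look and compute and a tool call to move; the robot and the scene stay as the last step left them, time stands still between calls to the robot, and variables do not carry over. Pictures are saved under pics/ and viewed, about 8 in all and at most 12, crops included, and the job is handed in when it is done.

Besides the shell and the picture viewer there is one more tool, called after "Emit:" as name(argument=value, ...) on one line, values as JSON. apply_moves: Moves the arm, as the interface text tells. Its arguments: {"type":"object","properties":{"rows":{"type":"array"},"hand":{"type":"number"}},"required":["rows"]}

```bash
ls; mkdir -p pics; python3 - <<'E'
from station import sensors,capture,calibration
import cv2,numpy as np
np.set_printoptions(precision=3,suppress=True)
for n in("side","top"):
    im=capture(n);cv2.imwrite(f"pics/{n}0.png",im[:,:,::-1]);c=calibration(n);print(n,c["fx"],c["fy"],c["cx"],c["cy"]);print(np.array(c["cam_to_world"]))
print(sensors.observe())
E
```

```text
pics
side 516.8552489133812 516.8552489133812 311.57562845529463 198.24268630620406
[[   0.935   -0.265    0.236  231.385]
 [  -0.354   -0.668    0.655 -878.17 ]
 [  -0.016   -0.696   -0.718 1022.629]
 [   0.       0.       0.       1.   ]]
top 407.9754573967386 407.9754573967386 319.466337541663 197.55732496913373
[[  -0.023   -0.983    0.184  292.755]
 [  -1.       0.023   -0.005   -1.435]
 [   0.001   -0.184   -0.983 1376.939]
 [   0.       0.       0.       1.   ]]
{'time': 0.1, 'q': array([-1.347,  0.6  , -0.003,  1.6  ,  0.002,  0.943, -0.08 ]), 'dq': array([-0.001, -0.003,  0.   , -0.001,  0.002, -0.001, -0.   ]), 'joint_efforts': array([  0.004, -76.655,   1.502, -25.294,  -0.052,   0.014,   0.   ]), 'position': array([214.706, 692.044, 217.859]), 'orientation': array([3.141, 0.001, 1.27 ]), 'ft_force': array([ 0.017, -0.881,  0.196]), 'torque': array([-0.023,  0.008, -0.008]), 'width': 92.89169411492041}
```

View pics/top0.png

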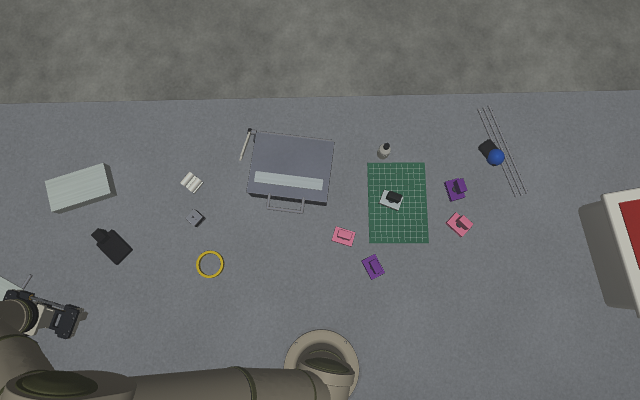

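View pics/side0.png

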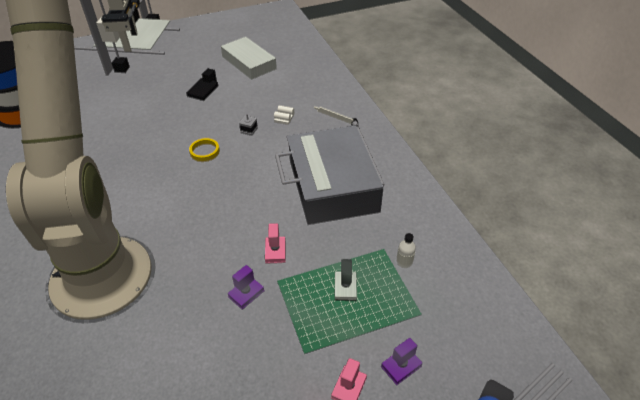

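The top view shows the aluminium block with the black handle on the mat at (391,200). Four look-alikes could be taken for it: pink at (343,237) and (460,224), purple at (373,266) and (456,189). The box is at (290,170), its strip at (288,181), the pull bar at (286,206) and the pointer at (246,145). I'll check the choice and the corners in one enlarged composite.

```bash
cat > h.py <<'E'
import numpy as np,cv2
from station import calibration
np.set_printoptions(precision=2,suppress=True)
def ray(n,u,v):
    c=calibration(n);T=np.array(c["cam_to_world"])
    return T[:3,3],T[:3,:3]@np.array([(u-c["cx"])/c["fx"],(v-c["cy"])/c["fy"],1.])
def plane(n,u,v,z):
    o,d=ray(n,u,v);return o+d*(z-o[2])/d[2]
def tri(a,b):
    (o1,d1),(o2,d2)=ray("top",*a),ray("side",*b)
    t=np.linalg.lstsq(np.c_[d1,-d2],o2-o1,rcond=None)[0]
    p,q=o1+d1*t[0],o2+d2*t[1];return (p+q)/2,np.linalg.norm(p-q)
def proj(n,p):
    c=calibration(n);T=np.linalg.inv(np.array(c["cam_to_world"]));q=T[:3,:3]@p+T[:3,3]
    return np.array([c["fx"]*q[0]/q[2]+c["cx"],c["fy"]*q[1]/q[2]+c["cy"]])
E
python3 - <<'E'
import cv2,numpy as np
t=cv2.imread("pics/top0.png");s=cv2.imread("pics/side0.png")
def crop(im,x,y,w,h,k):return cv2.resize(im[y:y+h,x:x+w],None,fx=k,fy=k,interpolation=cv2.INTER_CUBIC)
o=np.zeros((600,800,3),np.uint8)
a=crop(t,235,120,110,100,4);o[:400,:440]=a          # box top view x4 org(235,120)
b=crop(t,370,180,40,40,5);o[400:600,:200]=b          # block top x5 org(370,180)
c=crop(s,270,95,118,100,3);o[:300,446:800]=c         # box side x3 org (270,95)
d=crop(s,320,250,50,55,5);o[325:600,446:696]=d       # block side x5 org (320,250)
cv2.imwrite("pics/comp.png",o)
E
```

```text
(no output)
```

View pics/comp.png

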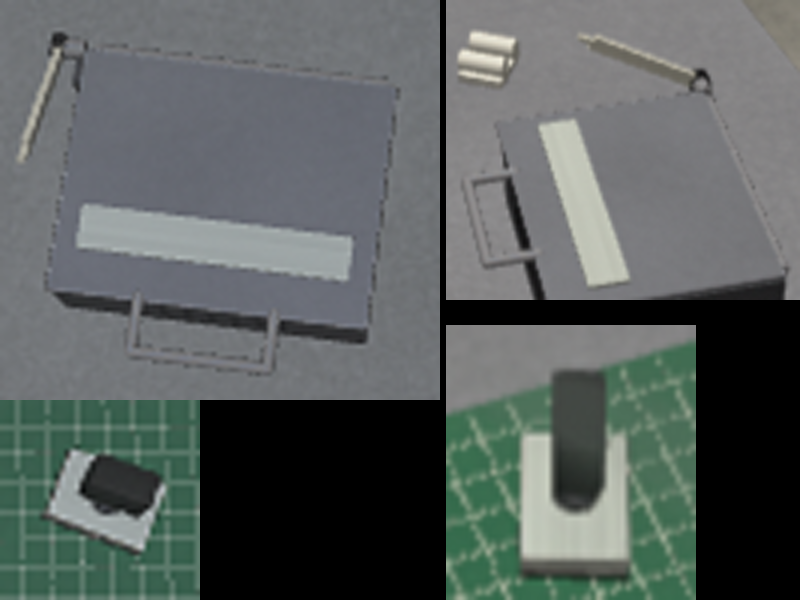

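The crop confirms the silver foot and black handle. Now I'll measure the parts.

```bash
cat > m.py <<'E'
from h import *
t=cv2.imread("pics/top0.png");s=cv2.imread("pics/side0.png")
def big(m):
    return max(cv2.findContours(m.astype(np.uint8),cv2.RETR_EXTERNAL,cv2.CHAIN_APPROX_NONE)[0],key=cv2.contourArea)
def box(im,x,y,w,h,thr,z,n):
    m=np.zeros(im.shape[:2],np.uint8);m[y:y+h,x:x+w]=(im[y:y+h,x:x+w].min(2)>thr)
    r=cv2.minAreaRect(big(m));P=np.array([plane(n,*p,z) for p in cv2.boxPoints(r)])[:,:2]
    e=np.roll(P,-1,0)-P;L=np.linalg.norm(e,axis=1);l=e[L.argmax()]
    print(n,"px",r,"c",P.mean(0),"sides",L[:2],"long dir deg",np.degrees(np.arctan2(l[1],l[0])))
box(t,250,165,80,30,140,102,"top");box(s,295,130,60,65,140,102,"side")
A=lambda p:(370+p[0]/5,180+(p[1]-400)/5)
B=lambda p:(320+(p[0]-446)/5,250+(p[1]-325)/5)
for nm,f,n,pts in(("foot",A,"top",[(70,450),(43,515),(140,543),(165,487)]),("foot",B,"side",[(521,434),(628,434),(629,560),(521,560)])):
    P=np.array([plane(n,*f(p),21) for p in pts])[:,:2];e=np.roll(P,-1,0)-P
    print(nm,n,P.mean(0),np.linalg.norm(e,axis=1),np.degrees(np.arctan2(e[:,1],e[:,0])))
C=lambda p:(235+p[0]/4,120+p[1]/4)
D=lambda p:(270+(p[0]-446)/3,95+p[1]/3)
for nm,a,b in(("ptip",(22,160),(581,36)),("phinge",(59,40),(700,80)),("barL",(133,354),(467,177)),("barR",(270,368),(487,262)),("stripTL",(79,206),(540,125)),("stripBR",(350,281),(590,287))):
    print(nm,*tri(C(a),D(b)))
E
python3 m.py
```

```text
top px ((288.17694091796875, 180.08462524414062), (68.34313201904297, 10.791020393371582), 7.125016689300537) c [590.62  90.79] sides [ 35.48 220.02] long dir deg -98.62239823465805
side px ((315.1500244140625, 161.94998168945312), (58.1859016418457, 14.230246543884277), 71.56504821777344) c [591.88  90.22] sides [ 42.58 227.8 ] long dir deg -99.04448630539318
foot top [ 533.45 -249.86] [48.85 67.54 42.48 68.47] [ 155.12 -107.76  -26.8    66.77]
foot side [ 536.3  -253.51] [50.65 70.19 49.09 70.2 ] [ -21.4  -113.84  158.66   67.44]
ptip [645.24 231.69 164.93] 5.274963054815959
phinge [765.85 216.96  91.05] 0.22100544497047334
barL [503.48 154.26 100.18] 6.724013714954804
barR [488.19  46.35  96.64] 2.5000562821072077
stripTL [607.3  199.1  102.08] 27.376051738697896
stripBR [556.95 -18.88 101.26] 3.999228391090592
```

```bash
cat > plan.py <<'E'
import sys
from h import *
from scipy.linalg import logm,expm
from scipy.spatial.transform import Rotation as Ro
from station import sensors
def T(pos,rpy):
    M=np.eye(4);M[:3,:3]=Ro.from_euler("xyz",rpy).as_matrix();M[:3,3]=pos;return M
def plan(A,B,N,screw=True):
    """same row N times taking pose A to B (constant screw); returns end pose with rounded row"""
    X=np.real(logm(np.linalg.inv(A)@B))/N
    r=np.r_[X[:3,3]/10,X[2,1],X[0,2],X[1,0]]
    r=np.r_[r[:3].round(2),r[3:].round(3)]
    E=A.copy()
    S=np.eye(4);S[:3,:3]=Ro.from_rotvec(r[3:]).as_matrix();S[:3,3]=r[:3]*10
    for _ in range(N):E=E@S
    print(N,"x",r.tolist(),"->",E[:3,3],Ro.from_matrix(E[:3,:3]).as_euler("xyz"));return E
def now():
    o=sensors.observe();print("t",o["time"],"F",o["ft_force"],"w",o["width"]);return T(o["position"],o["orientation"])
E
python3 - <<'E'
from plan import *
A=T([214.8,692.4,218.6],[np.pi,0,1.27])
E=plan(A,T([535,-252,160],[np.pi,0,-.40]),20)
plan(E,T([535,-252,50],[np.pi,0,-.40]),4)
E
```

```text
20 x [-0.61, 5.58, 0.29, 0.0, -0.0, 0.084] -> [ 568.39 -238.19  160.6 ] [ 3.14 -0.   -0.41]
4 x [-0.63, 0.65, 2.76, -0.0, -0.0, -0.002] -> [ 534.95 -252.09   50.2 ] [ 3.14  0.   -0.4 ]
```

Emit:
apply_moves(rows=[-0.6,5.58,0.2,0,0,0.084,-0.6,5.58,0.2,0,0,0.084,-0.6,5.58,0.2,0,0,0.084,-0.6,5.58,0.2,0,0,0.084,-0.6,5.58,0.2,0,0,0.084], hand=9.3)

```text
time: 0.72
position: [449.8, 539.4, 208.1]
orientation: [3.141, 0.0, 0.847]
ft_force: [0.0, 0.8, -0.4]
width: 93.0
```

Emit:
apply_moves(rows=[-0.6,5.58,0.2,0,0,0.084,-0.6,5.58,0.2,0,0,0.084,-0.6,5.58,0.2,0,0,0.084,-0.6,5.58,0.2,0,0,0.084,-0.6,5.58,0.2,0,0,0.084])

```text
time: 1.35
position: [600.7, 305.1, 198.2]
orientation: [3.141, 0.0, 0.427]
ft_force: [0.8, 0.6, 0.4]
width: 93.0
```

Emit:
apply_moves(rows=[-0.6,5.58,0.2,0,0,0.084,-0.6,5.58,0.2,0,0,0.084,-0.6,5.58,0.2,0,0,0.084,-0.6,5.58,0.2,0,0,0.084,-0.6,5.58,0.2,0,0,0.084])

```text
time: 1.98
position: [643.0, 29.7, 188.3]
orientation: [3.141, 0.0, 0.007]
ft_force: [0.5, 0.1, -0.4]
width: 93.0
```

Emit:
apply_moves(rows=[-0.6,5.58,0.2,0,0,0.084,-0.6,5.58,0.2,0,0,0.084,-0.6,5.58,0.2,0,0,0.084,-0.6,5.58,0.2,0,0,0.084,0,0,0,0,0,0])

```text
time: 2.6
position: [591.1, -191.7, 180.7]
orientation: [3.139, 0.0, -0.334]
ft_force: [0.1, 0.4, -0.2]
width: 92.8
```

Emit:
apply_moves(rows=[-1.65,3.75,1.0,0,0,0.033,-1.7,3.7,1.0,0,0,0.033,0,0,2.0,0,0,0,0,0,2.0,0,0,0,0,0,0,0,0,0])

```text
time: 3.22
position: [536.6, -244.1, 119.4]
orientation: [-3.141, 0.003, -0.391]
ft_force: [1.1, 0.1, -0.4]
width: 93.0
```

```bash
python3 - <<'E'
from plan import *
from station import capture
A=now();print(A[:3,3])
o=np.zeros((500,800,3),np.uint8)
for i,(n,p) in enumerate((("top",[535,-252,60]),("side",[535,-252,60]))):
    im=capture(n)[:,:,::-1].copy();c=proj(n,np.array(p)).astype(int);x,y=c-[40,50];print(n,x,y)
    o[:,i*400:i*400+400]=cv2.resize(im[y:y+100,x:x+80],(400,500),interpolation=cv2.INTER_CUBIC)
cv2.imwrite("pics/g1.png",o)
E
```

```text
t 3.225 F [ 1.07  0.06 -0.39] w 93.03427863878747
[ 536.57 -244.05  119.36]
top 353 147
side 305 223
```

View pics/g1.png

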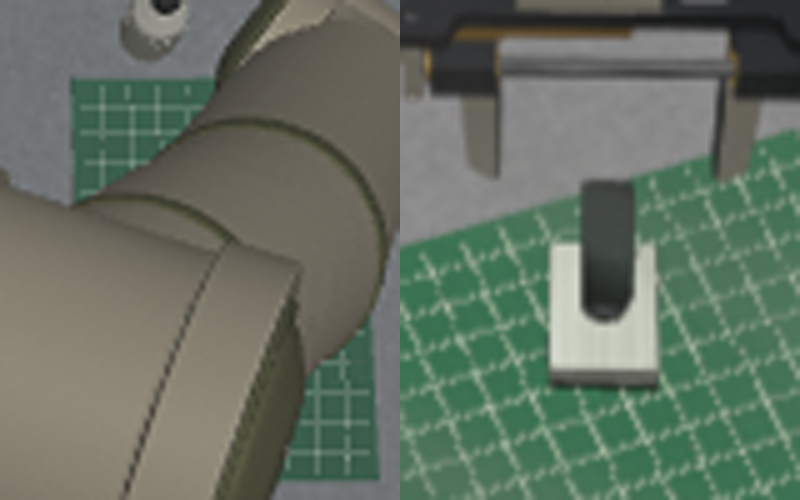

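The side view shows the fingers (x≈480 and 740) straddling the black handle at (608,240). I'll shift by 7 mm, go down and close.

Emit:
apply_moves(rows=[0.1,0.75,1.0,0,0,0.006,0,0,2.5,0,0,0,0,0,2.5,0,0,0,0,0,0.95,0,0,0,0,0,0,0,0,0])

```text
time: 3.95
position: [534.8, -252.9, 50.9]
orientation: [3.141, 0.001, -0.398]
ft_force: [-0.9, 0.2, 0.7]
width: 92.5
```

Emit:
apply_moves(rows=[0,0,0,0,0,0,0,0,0,0,0,0,0,0,0,0,0,0,0,0,0,0,0,0,0,0,0,0,0,0], hand=1.5)

```text
time: 4.58
position: [535.1, -252.6, 51.3]
orientation: [-3.142, -0.0, -0.398]
ft_force: [0.9, 0.4, 0.1]
width: 47.6
```

```bash
python3 - <<'E'
from plan import *
A=now();print(A[:3,3],Ro.from_matrix(A[:3,:3]).as_euler("xyz"))
E
```

```text
t 4.575 F [0.91 0.43 0.09] w 47.55547993103242
[ 535.15 -252.57   51.26] [-3.14 -0.   -0.4 ]
```

Emit:
apply_moves(rows=[0,0,0,0,0,0,0,0,0,0,0,0,0,0,0,0,0,0,0,0,0,0,0,0,0,0,0,0,0,0])

```text
time: 5.2
position: [535.1, -252.6, 51.2]
orientation: [-3.142, -0.0, -0.398]
ft_force: [0.3, -0.1, 0.5]
width: 23.9
```

Emit:
apply_moves(rows=[0,0,-0.5,0,0,0,0,0,-1.0,0,0,0,0,0,-1.5,0,0,0,0,0,-2.5,0,0,0,0,0,0,0,0,0])

```text
time: 5.82
position: [536.2, -253.1, 108.3]
orientation: [-3.141, -0.004, -0.398]
ft_force: [0.1, 0.7, -2.5]
width: 24.0
```

```bash
python3 - <<'E'
from plan import *
from station import capture
A=now();print(A[:3,3],Ro.from_matrix(A[:3,:3]).as_euler("xyz"))
im=capture("side")[:,:,::-1];c=proj("side",A[:3,3]-[0,0,20]).astype(int);x,y=c-[40,40];print(x,y)
cv2.imwrite("pics/g2.png",cv2.resize(im[y:y+80,x:x+80],(480,480),interpolation=cv2.INTER_CUBIC))
E
```

```text
t 5.825 F [ 0.08  0.73 -2.5 ] w 24.048082770483873
[ 536.17 -253.09  108.33] [-3.14 -0.   -0.4 ]
306 226
```

View pics/g2.png

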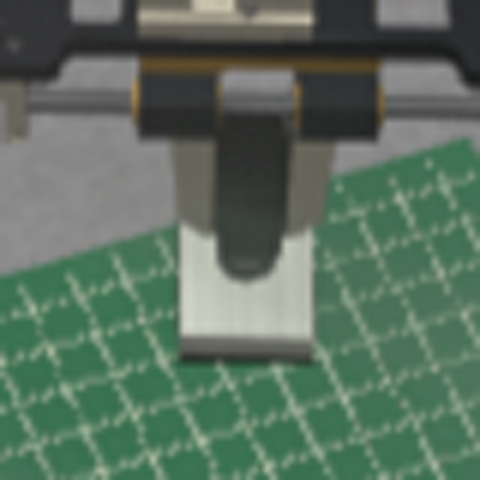

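The block is held square, with a width of 24 mm and about 2.5 N of weight. Next I'll plan the carry.

```bash
python3 - <<'E'
from plan import *
A=now()
m=plane("side",306+246.5/6,226+337/6,A[2,3]-48.3+18);print("front edge in tool",np.linalg.inv(A)@np.r_[m,1])
B=A.copy();B[2,3]=200;E=plan(A,B,3)
C=T([602.2,162.6,180],[np.pi,0,-.154]);E=plan(E,C,8)
plan(E,T([602.2,162.6,153],[np.pi,0,-.154]),2)
E
```

```text
t 5.875 F [-0.28  0.33 -3.31] w 23.961424381225925
front edge in tool [ 1.65 33.97 30.3   1.  ]
3 x [0.01, -0.0, -3.09, -0.0, -0.0, 0.0] -> [ 535.75 -252.72  199.88] [-3.14 -0.   -0.4 ]
8 x [-0.62, -5.23, 0.25, 0.0, -0.0, -0.03] -> [608.85 161.2  179.75] [ 3.14 -0.   -0.16]
2 x [-0.34, -0.02, 1.34, 0.0, -0.001, -0.002] -> [602.24 162.64 152.94] [ 3.14 -0.   -0.15]
```

Emit:
apply_moves(rows=[0,0,-3,0,0,0,0,0,-3,0,0,0,0,0,-3,0,0,0,-0.65,-5.23,0.2,0,0,-0.03,-0.65,-5.23,0.2,0,0,-0.03])

```text
time: 6.5
position: [562.2, -149.8, 191.8]
orientation: [-3.141, -0.0, -0.339]
ft_force: [0.9, 0.0, -2.5]
width: 23.8
```

Emit:
apply_moves(rows=[-0.65,-5.23,0.2,0,0,-0.03,-0.65,-5.23,0.2,0,0,-0.03,-0.65,-5.23,0.2,0,0,-0.03,-0.65,-5.23,0.2,0,0,-0.03,-0.65,-5.23,0.2,0,0,-0.03])

```text
time: 7.12
position: [602.2, 111.1, 181.2]
orientation: [3.141, 0.001, -0.187]
ft_force: [1.0, -0.1, -2.6]
width: 23.9
```

Emit:
apply_moves(rows=[-0.65,-5.23,0.2,0,0,-0.03,0,0,0,0,0,0,0,0,0,0,0,0])

```text
time: 7.5
position: [605.4, 161.4, 179.3]
orientation: [3.14, 0.001, -0.158]
ft_force: [0.1, -0.3, -2.9]
width: 24.1
```

```bash
python3 - <<'E'
from plan import *
A=now();print(A[:3,3])
plan(A,T([602.2,162.6,160],[np.pi,0,-.154]),2)
E
```

```text
t 7.5 F [ 0.14 -0.3  -2.89] w 24.058280487942334
[605.39 161.44 179.31]
2 x [-0.17, -0.03, 0.97, 0.001, 0.001, -0.002] -> [602.12 162.55 159.91] [-3.14 -0.   -0.15]
```

Emit:
apply_moves(rows=[-0.17,-0.03,1.0,0,0,-0.002,-0.17,-0.03,1.0,0,0,-0.002,0,0,0.5,0,0,0,0,0,0,0,0,0])

```text
time: 8.0
position: [602.5, 162.7, 154.6]
orientation: [3.141, 0.001, -0.155]
ft_force: [0.3, -0.0, -2.3]
width: 23.8
```

```bash
python3 - <<'E'
from plan import *
from station import capture
A=now();print(A[:3,3],Ro.from_matrix(A[:3,:3]).as_euler("xyz"))
im=capture("side")[:,:,::-1];x,y=270,95
cv2.imwrite("pics/g3.png",cv2.resize(im[y:y+110,x:x+120],None,fx=5,fy=5,interpolation=cv2.INTER_CUBIC))
E
```

```text
t 8.0 F [ 0.27 -0.04 -2.33] w 23.801307824980615
[602.48 162.71 154.57] [ 3.14  0.   -0.15]
```

View pics/g3.png

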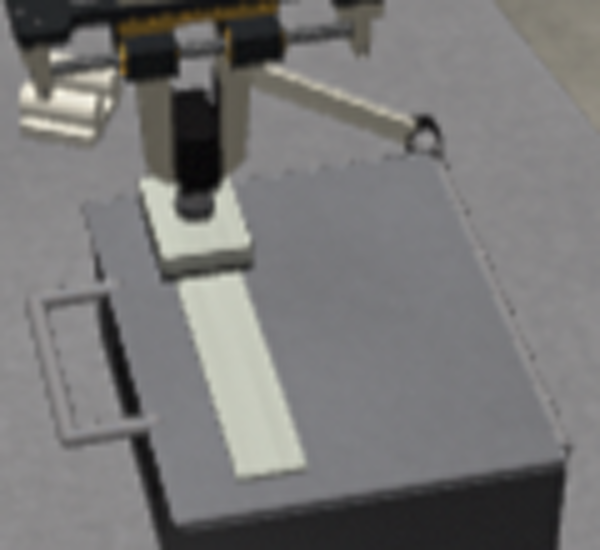

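The block is centred over the strip's pointer end and the pointer looks clear of it. Pressing down gently now.

Emit:
apply_moves(rows=[0,0,0.35,0,0,0,0,0,0.25,0,0,0,0,0,0.2,0,0,0,0,0,0,0,0,0])

```text
time: 8.55
position: [602.9, 163.2, 147.3]
orientation: [-3.141, -0.0, -0.154]
ft_force: [-0.7, -0.1, 1.9]
width: 23.7
```

Emit:
apply_moves(rows=[0,0,0.1,0,0,0,0,0,0.1,0,0,0,0,0,0,0,0,0])

```text
time: 8.93
position: [602.8, 163.2, 145.2]
orientation: [-3.141, -0.0, -0.154]
ft_force: [0.3, -0.1, 3.8]
width: 23.9
```

Emit:
apply_moves(rows=[0,0.3,0,0,0,0,0,0.7,0,0,0,0,0,0.7,0,0,0,0,0,0.7,0,0,0,0,0,0.7,0,0,0,0])

```text
time: 9.55
position: [597.8, 131.9, 145.2]
orientation: [-3.142, -0.0, -0.154]
ft_force: [0.0, 3.5, 3.3]
width: 23.9
```

Emit:
apply_moves(rows=[0,0.7,0,0,0,0,0,0.7,0,0,0,0,0,0.7,0,0,0,0,0,0.7,0,0,0,0,0,0.7,0,0,0,0])

```text
time: 10.18
position: [592.5, 97.5, 145.2]
orientation: [3.142, -0.0, -0.154]
ft_force: [0.3, 3.5, 2.1]
width: 23.5
```

Emit:
apply_moves(rows=[0,0.7,0.02,0,0,0,0,0.7,0.02,0,0,0,0,0.7,0,0,0,0,0,0.7,0,0,0,0,0,0.7,0,0,0,0])

```text
time: 10.8
position: [587.1, 62.8, 144.7]
orientation: [3.142, 0.0, -0.154]
ft_force: [0.5, 2.8, 2.3]
width: 23.7
```

Emit:
apply_moves(rows=[0,0.7,0,0,0,0,0,0.7,0,0,0,0,0,0.7,0,0,0,0,0,0.7,0,0,0,0,0,0,0,0,0,0])

```text
time: 11.42
position: [582.6, 34.2, 144.8]
orientation: [3.141, 0.0, -0.155]
ft_force: [0.5, -2.1, 2.6]
width: 24.0
```

```bash
python3 - <<'E'
from plan import *
from station import capture
A=now();print(A[:3,3],Ro.from_matrix(A[:3,:3]).as_euler("xyz"))
e=np.array([591,90.5])-73*np.array([.153,.988]);print("left to go (tool)",A[:3,:3].T@np.r_[e-A[:2,3],0])
E
```

```text
t 11.425 F [ 0.49 -2.08  2.6 ] w 23.990046281165327
[582.64  34.18 144.77] [ 3.14  0.   -0.16]
left to go (tool) [-0.33 16.05  0.02]
```

Emit:
apply_moves(rows=[0,0.5,0,0,0,0,0,0.6,0,0,0,0,0,0.6,0,0,0,0,0,0,0,0,0,0])

```text
time: 11.92
position: [580.1, 17.7, 144.8]
orientation: [3.141, 0.0, -0.155]
ft_force: [-0.2, -1.8, 2.8]
width: 23.9
```

```bash
python3 - <<'E'
from plan import *
from station import capture
A=now();print(A[:3,3],Ro.from_matrix(A[:3,:3]).as_euler("xyz"))
im=capture("side")[:,:,::-1];x,y=270,95
cv2.imwrite("pics/g4.png",cv2.resize(im[y:y+110,x:x+120],None,fx=5,fy=5,interpolation=cv2.INTER_CUBIC))
E
```

```text
t 11.925 F [-0.19 -1.81  2.79] w 23.893962883730165
[580.09  17.72 144.78] [ 3.14  0.   -0.16]
```

View pics/g4.png

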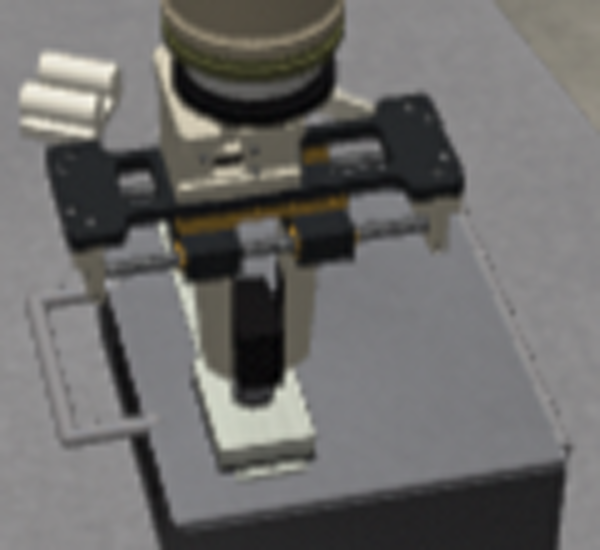

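A few mm of strip still show beyond the sole at (270,470), where about 2 mm is expected, so I'll go another 2.5 mm. After that I'll lift and return the block to its old spot.

Emit:
apply_moves(rows=[0,0.25,0,0,0,0,0,0,0,0,0,0,0,0,-0.5,0,0,0,0,0,-1.5,0,0,0,0,0,-2,0,0,0])

```text
time: 12.6
position: [579.0, 16.0, 185.2]
orientation: [3.141, 0.002, -0.154]
ft_force: [0.6, -0.6, -2.4]
width: 23.9
```

```bash
python3 - <<'E'
from plan import *
A=now();print(A[:3,3])
A[2,3]=185
E=plan(A,T([535,-252.6,160],[np.pi,0,-.40]),6)
E
```

```text
t 12.6 F [ 0.6  -0.57 -2.39] w 23.89168886891447
[579.05  16.   185.2 ]
6 x [0.52, 4.52, 0.42, 0.0, 0.0, 0.041] -> [ 540.41 -253.59  160.06] [ 3.14  0.   -0.4 ]
```

Emit:
apply_moves(rows=[0.45,4.52,0.2,0,0,0.041,0.45,4.52,0.2,0,0,0.041,0.45,4.52,0.5,0,0,0.041,0.45,4.52,0.8,0,0,0.041,0.45,4.52,0.8,0,0,0.041])

```text
time: 13.22
position: [548.3, -209.7, 160.2]
orientation: [3.141, 0.0, -0.36]
ft_force: [0.2, -0.4, -2.5]
width: 23.9
```

Emit:
apply_moves(rows=[0.45,4.52,0,0,0,0.041,0,0,0,0,0,0,0,0,0,0,0,0])

```text
time: 13.6
position: [537.1, -251.7, 160.0]
orientation: [-3.141, 0.001, -0.4]
ft_force: [1.6, 1.1, -2.8]
width: 23.7
```

```bash
python3 - <<'E'
from plan import *
A=now();print(A[:3,3])
E=plan(A,T([535,-252.6,56],[np.pi,0,-.40]),5)
E
```

```text
t 13.6 F [ 1.56  1.1  -2.84] w 23.716546263146697
[ 537.14 -251.67  160.04]
5 x [-0.03, 0.03, 2.08, -0.0, 0.0, 0.0] -> [ 535.14 -252.4    56.04] [-3.14  0.   -0.4 ]
```

Emit:
apply_moves(rows=[0,0,3.0,0,0,0,0,0,3.0,0,0,0,0,0,3.0,0,0,0,0,0,1.2,0,0,0,0,0,0.3,0,0,0])

```text
time: 14.22
position: [537.5, -251.3, 54.5]
orientation: [-3.141, 0.001, -0.399]
ft_force: [-0.5, 0.2, -2.4]
width: 23.9
```

Emit:
apply_moves(rows=[0,0,0.2,0,0,0,0,0,0.2,0,0,0,0,0,0,0,0,0])

```text
time: 14.6
position: [537.6, -252.2, 51.2]
orientation: [-3.141, -0.001, -0.4]
ft_force: [-0.4, 0.1, -1.6]
width: 23.5
```

Emit:
apply_moves(rows=[0,0,0.05,0,0,0,0,0,0,0,0,0])

```text
time: 14.85
position: [537.7, -252.3, 50.6]
orientation: [-3.141, -0.001, -0.4]
ft_force: [0.0, 0.7, 0.1]
width: 23.9
```

Emit:
apply_moves(rows=[0,0,0,0,0,0,0,0,0,0,0,0,0,0,0,0,0,0,0,0,0,0,0,0,0,0,0,0,0,0], hand=7.0)

```text
time: 15.48
position: [537.3, -252.1, 50.2]
orientation: [3.142, 0.0, -0.4]
ft_force: [-0.5, -0.6, -0.9]
width: 67.6
```

Emit:
apply_moves(rows=[0,0,-1.0,0,0,0,0,0,-3.0,0,0,0,0,0,-5.0,0,0,0,0,0,-5.0,0,0,0,0,0,0,0,0,0])

```text
time: 16.1
position: [539.0, -253.2, 194.5]
orientation: [-3.141, -0.007, -0.4]
ft_force: [-0.3, 0.0, -0.3]
width: 70.0
```

```bash
python3 - <<'E'
from plan import *
A=now();print(A[:3,3])
B=T([497,104,180],[np.pi,0,-.154])
E=plan(A,B,8)
E
```

```text
t 16.1 F [-0.31  0.01 -0.33] w 70.03432606872286
[ 539.   -253.21  194.49]
8 x [-1.73, -4.16, 0.18, 0.0, -0.001, -0.031] -> [502.31 104.42 179.64] [ 3.14  0.   -0.15]
```

Emit:
apply_moves(rows=[-1.75,-4.16,0.15,0,0,-0.031,-1.75,-4.16,0.15,0,0,-0.031,-1.75,-4.16,0.15,0,0,-0.031,-1.75,-4.16,0.15,0,0,-0.031,-1.75,-4.16,0.15,0,0,-0.031], hand=3.0)

```text
time: 16.73
position: [523.1, -25.6, 182.2]
orientation: [3.141, 0.001, -0.244]
ft_force: [1.1, 0.2, 0.1]
width: 30.8
```

Emit:
apply_moves(rows=[-1.75,-4.16,0.15,0,0,-0.031,-1.75,-4.16,0.15,0,0,-0.031,-1.75,-4.16,0.15,0,0,-0.029,0,0,2,0,0,0,0,0,0,0,0,0])

```text
time: 17.35
position: [497.7, 106.1, 157.0]
orientation: [3.14, 0.003, -0.153]
ft_force: [0.2, -1.1, -0.3]
width: 30.2
```

```bash
cat > ptr.py <<'E'
# pointer mask -> line in the vertical plane lid y=150..  angle from each view
from h import *
yaw=-.154;X=np.array([np.cos(yaw),np.sin(yaw),0]);Y=np.array([-np.sin(yaw),np.cos(yaw),0])
H=np.array([591,90.5,0])+150*X+[0,0,92]
def ang(im,n,roi,yo=150,thr=130):
    x,y,w,h=roi;m=np.zeros(im.shape[:2],np.uint8);m[y:y+h,x:x+w]=im[y:y+h,x:x+w].min(2)>thr
    c=max(cv2.findContours(m,cv2.RETR_EXTERNAL,cv2.CHAIN_APPROX_NONE)[0],key=cv2.contourArea)
    k=np.zeros_like(m);cv2.drawContours(k,[c],-1,1,-1);v,u=np.nonzero(k)
    vx,vy,x0,y0=cv2.fitLine(np.c_[u,v].astype(np.float32),cv2.DIST_L2,0,.01,.01).ravel()
    s=(u-x0)*vx+(v-y0)*vy;P=[]
    for q in(s.min(),s.max()):
        o,d=ray(n,x0+q*vx,y0+q*vy);t=((H+yo*Y-o)@Y)/(d@Y);P.append(o+t*d-H)
    L=[(p@X,p[2]) for p in P];e=np.subtract(L[0],L[1]);
    print(n,len(u),np.array(L),"len",np.hypot(*e),"angle",np.degrees(np.arctan2(abs(e[1]),abs(e[0]))))
E
python3 - <<'E'
from ptr import *
from plan import *
from station import capture
ang(cv2.imread("pics/side0.png"),"side",(311,104,48,24))
ang(cv2.imread("pics/top0.png"),"top",(236,126,16,36))
A=now();print(A[:3,3],Ro.from_matrix(A[:3,:3]).as_euler("xyz"))
E=plan(A,T([497,104,78],[np.pi,0,-.154]),3)
im=capture("side")[:,:,::-1];im2=im
cv2.imwrite("pics/g5.png",np.hstack([cv2.resize(im[80:190,250:350],None,fx=4,fy=4,interpolation=cv2.INTER_CUBIC),cv2.resize(im[230:340,280:380],None,fx=4,fy=4,interpolation=cv2.INTER_CUBIC)]))
E
```

```text
side 472 [[-127.13   65.18]
 [  11.82   36.11]] len 141.9645310360164 angle 11.816114450356316
top 53 [[-122.37   80.43]
 [  -8.99   15.45]] len 130.67602809968682 angle 29.820046448058218
t 17.35 F [ 0.16 -1.07 -0.33] w 30.203530023945827
[497.7  106.14 157.04] [ 3.14  0.   -0.15]
3 x [-0.01, 0.07, 2.63, 0.001, 0.001, 0.0] -> [496.95 104.09  78.14] [-3.14 -0.   -0.15]
```

View pics/g5.png

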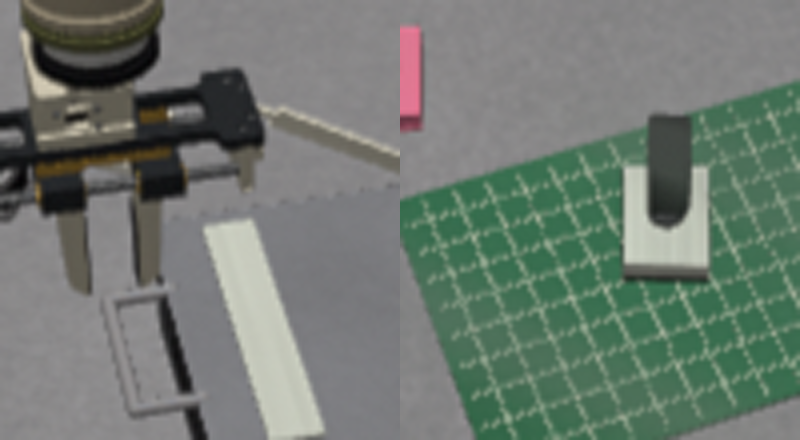

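The block stands upright on the mat at about (665,215), and the gripper is above the pull bar. Next I'll go down, pinch the bar and redo the side measurement of the pointer.

Emit:
apply_moves(rows=[0,0.1,3,0,0,0,0,0.1,2.5,0,0,0,0,0,2,0,0,0,0,0,0.6,0,0,0,0,0,0,0,0,0])

```text
time: 18.02
position: [498.9, 103.4, 77.5]
orientation: [3.141, -0.0, -0.155]
ft_force: [0.6, 0.4, -0.1]
width: 30.0
```

Emit:
apply_moves(rows=[0,0,0,0,0,0,0,0,0,0,0,0,0,0,0,0,0,0,0,0,0,0,0,0,0,0,0,0,0,0], hand=0.3)

```text
time: 18.65
position: [498.3, 104.2, 77.7]
orientation: [-3.141, 0.0, -0.154]
ft_force: [-2.8, 1.3, 6.9]
width: 8.9
```

```bash
python3 - <<'E'
from ptr import *
from plan import *
s=cv2.imread("pics/side0.png")
for th in(145,160,175):ang(s,"side",(308,100,44,22),150,th)
t=cv2.imread("pics/top0.png")
for th in(110,120,145):ang(t,"top",(236,126,16,36),150,th)
A=now();print(A[:3,3],Ro.from_matrix(A[:3,:3]).as_euler("xyz"))
E
```

```text
side 44 [[-114.29   77.48]
 [  -9.01   15.49]] len 122.16958273324009 angle 30.490785989440326
side 1 [[-51.2   40.61]
 [-51.2   40.61]] len 0.0 angle 0.0Traceback (most recent call last):
  File "<stdin>", line 4, in <module>
  File "ptr.py", line 7, in ang
    c=max(cv2.findContours(m,cv2.RETR_EXTERNAL,cv2.CHAIN_APPROX_NONE)[0],key=cv2.contourArea)
ValueError: max() iterable argument is empty
```

```bash
python3 - <<'E'
from ptr import *
from plan import *
A=now();print(A[:3,3],sensors.observe()["q"])
def rot(A,th):
    G=np.eye(4);G[:3,:3]=Ro.from_rotvec(Y*th).as_matrix();G[:3,3]=H-G[:3,:3]@H;return G@A
print("TCP in lid",(A[:3,3]-H)@X,(A[:3,3]-H)@Y,A[2,3]-92)
plan(A,rot(A,np.radians(30.3)),12)
plan(A,rot(A,np.radians(10)),4)
E
```

```text
t 18.65 F [-2.76  1.27  6.91] w 8.924594281605879
[498.33 104.21  77.74] [-0.49  0.58  0.24  2.22 -0.37  0.38 -0.09]
TCP in lid -243.67573721414442 -0.6664286167466689 -14.262394144406642
12 x [-0.06, -0.0, -1.07, 0.0, -0.044, 0.0] -> [521.59 100.55 202.66] [-3.14  0.53 -0.15]
4 x [-0.06, -0.0, -1.06, 0.0, -0.044, 0.0] -> [498.74 104.13 120.15] [-3.14  0.18 -0.15]
```

Emit:
apply_moves(rows=[-0.06,0,-1.06,0,-0.044,0,-0.06,0,-1.06,0,-0.044,0,-0.06,0,-1.06,0,-0.044,0,0,0,0,0,0,0])

```text
time: 19.15
position: [498.4, 104.2, 109.1]
orientation: [-3.141, 0.132, -0.154]
ft_force: [-0.3, 0.8, -5.7]
width: 8.9
```

```bash
cat > st.py <<'E'
from ptr import *
from plan import *
A=now();g=A[:3,3]-19*A[:3,2];r=g-H
print("pos",A[:3,3],"grasp r",np.hypot(r@X,r[2]),"ang from grasp",np.degrees(np.arctan2(r[2],-(r@X)))-.7,"tool tilt",np.degrees(np.arctan2(-A[:3,2]@X,-A[2,2])),"q",sensors.observe()["q"])
E
python3 st.py
```

```text
t 19.15 F [-0.31  0.81 -5.72] w 8.908998097549231
pos [498.38 104.17 109.1 ] grasp r 243.78864280822825 ang from grasp 7.777270667233602 tool tilt 7.549199222537595 q [-0.47  0.57  0.28  2.11 -0.33  0.63 -0.1 ]
```

Emit:
apply_moves(rows=[-0.06,0,-1.07,0,-0.044,0,-0.06,0,-1.07,0,-0.044,0,-0.06,0,-1.07,0,-0.044,0,-0.06,0,-1.07,0,-0.044,0,0,0,0,0,0,0])

```text
time: 19.77
position: [504.8, 103.2, 150.8]
orientation: [-3.141, 0.306, -0.154]
ft_force: [1.4, 1.6, -6.2]
width: 8.9
```

Emit:
apply_moves(rows=[-0.06,0,-1.07,0,-0.044,0,-0.06,0,-1.07,0,-0.044,0,-0.06,0,-1.07,0,-0.044,0,-0.06,0,-1.07,0,-0.044,0,0,0,0,0,0,0])

```text
time: 20.4
position: [518.1, 101.2, 190.8]
orientation: [-3.142, 0.481, -0.154]
ft_force: [2.0, 1.4, -8.0]
width: 9.0
```

```bash
python3 st.py; python3 - <<'E'
from station import capture
import cv2,numpy as np
s=capture("side")[:,:,::-1];t=capture("top")[:,:,::-1]
cv2.imwrite("pics/s6.png",s);cv2.imwrite("pics/t6.png",t)
r=lambda im,x,y:cv2.resize(im[y:y+100,x:x+100],None,fx=4,fy=4,interpolation=cv2.INTER_CUBIC)
cv2.imwrite("pics/g6.png",np.hstack([r(t,235,115),r(s,280,80)]))
E
```

```text
t 20.4 F [ 1.95  1.37 -8.04] w 8.990273312975447
pos [518.1  101.21 190.84] grasp r 244.0439074649811 ang from grasp 27.59614877158624 tool tilt 27.585534136636266 q [-0.38  0.63  0.29  1.79 -0.3   1.24 -0.09]
```

View pics/g6.png

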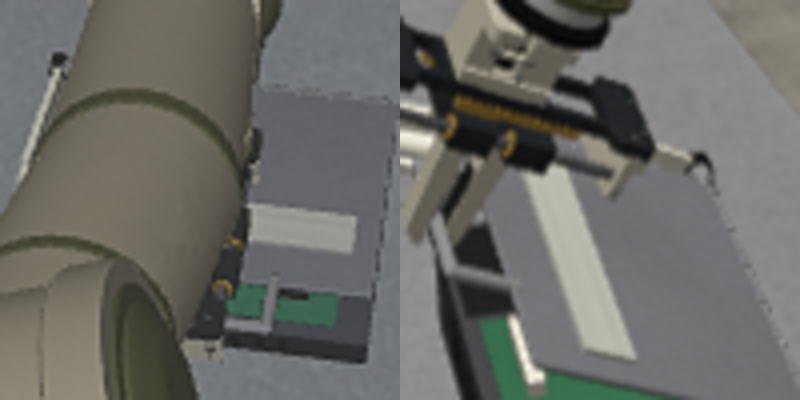

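The lid is held at about 27.5°. The pointer, at (45,110) in the left half, is untouched. One refined pointer measurement comes next: intersecting the two view planes of its line.

```bash
python3 - <<'E'
from ptr import *
def line(im,n,roi,d):
    x,y,w,h=roi;c=im[y:y+h,x:x+w].astype(float).min(2);bg=np.median(c)
    W=np.clip(c-bg-d,0,None);m=(W>0).astype(np.uint8)
    k,l,st,_=cv2.connectedComponentsWithStats(m);b=1+st[1:,4].argmax();W[l!=b]=0
    v,u=np.nonzero(W);w=W[v,u];P=np.c_[u+x,v+y];mu=np.average(P,0,weights=w);_,V=np.linalg.eigh(np.cov(P.T,aweights=w));dr=V[:,1]
    s=(P-mu)@dr;a,b=mu+s.min()*dr,mu+s.max()*dr
    nrm=np.cross(ray(n,*a)[1],ray(n,*b)[1]);o=[]
    for p in(a,b):
        q,dd=ray(n,*p);t=((H+150*Y-q)@Y)/(dd@Y);r=q+t*dd-H;o.append((r@X,r[2]))
    e=np.subtract(*o);print(n,len(u),a,b,np.array(o).tolist(),"ang",np.degrees(np.arctan2(abs(e[1]),abs(e[0]))))
    return nrm/np.linalg.norm(nrm)
for d in(15,25,35):
    a=line(cv2.imread("pics/top0.png"),"top",(236,132,15,32),d);b=line(cv2.imread("pics/side0.png"),"side",(308,103,40,18),d)
    D=np.cross(a,b);D/=np.linalg.norm(D);D*=np.sign(D[2])
    print(d,"3D dir elev",np.degrees(np.arcsin(D[2])),"yaw err",np.degrees(np.arctan2(D@Y,-D@X)))
E
```

```text
top 54 [248.8  131.93] [239.08 160.03] [[-9.134228322951635, 15.946738144393976], [-123.65669809254626, 81.64662469600808]] ang 29.842270580579036
side 39 [347.11 116.68] [315.19 105.46] [[-20.809566668137315, 22.461447261363105], [-114.43801757611989, 77.04831051650638]] ang 30.242859648082806
15 3D dir elev 30.32494946555035 yaw err -0.1799123214907536
top 45 [248.77 131.92] [239.48 158.82] [[-9.2477761770009, 16.3465502352185], [-119.10444313263663, 79.22464595854058]] ang 29.785305321328707
side 1 [nan nan] [nan nan] [[nan, nan], [nan, nan]] ang nan
25 3D dir elev nan yaw err nan
top 26 [249.02 132.01] [240.97 153.99] [[-8.187232118806428, 12.598297661553943], [-101.08405699629981, 70.8341478826012]] ang 32.08308142003508<stdin>:6: RuntimeWarning: Degrees of freedom <= 0 for slice
  c *= np.true_divide(1, fact)
  c *= np.true_divide(1, fact)
Traceback (most recent call last):
ValueError: attempt to get argmax of an empty sequence
```

Emit:
apply_moves(rows=[-0.03,0,-0.6,0,-0.025,0,-0.03,0,-0.6,0,-0.025,0,0,0,0,0,0,0,0,0,0,0,0,0])

```text
time: 21.0
position: [523.2, 100.4, 202.0]
orientation: [-3.141, 0.53, -0.154]
ft_force: [6.0, 0.2, -11.9]
width: 9.3
```

```bash
python3 st.py; python3 - <<'E'
from ptr import *
from station import capture
s=capture("side")[:,:,::-1];t=capture("top")[:,:,::-1];cv2.imwrite("pics/s7.png",s);cv2.imwrite("pics/t7.png",t)
# lid angle from strip's right end corners in plane lid y=-110
def corners(im,roi,thr):
    x,y,w,h=roi;m=(im[y:y+h,x:x+w].min(2)>thr).astype(np.uint8)
    k,l,st,_=cv2.connectedComponentsWithStats(m);b=1+st[1:,4].argmax()
    c=cv2.findContours((l==b).astype(np.uint8),cv2.RETR_EXTERNAL,cv2.CHAIN_APPROX_NONE)[0][0][:,0]+[x,y]
    return cv2.boxPoints(cv2.minAreaRect(c.astype(np.float32)))
for n,im,roi in(("side",s,(315,118,32,60)),("top",t,(298,155,35,40))):
    for p in corners(im,roi,140):
        o,d=ray(n,*p);q=o+d*(((H-110*Y-o)@Y)/(d@Y))-H
        r=np.hypot(q@X,q[2]);print(n,p,"r",r,"ang",np.degrees(np.arctan2(q[2],-q@X)-np.arcsin(10/r)))
r=lambda im,x,y:cv2.resize(im[y:y+100,x:x+100],None,fx=4,fy=4,interpolation=cv2.INTER_CUBIC)
cv2.imwrite("pics/g7.png",np.hstack([r(t,235,115),r(s,280,80)]))
E
```

```text
t 21.0 F [  6.     0.25 -11.89] w 9.331483036837199
pos [523.25 100.4  201.98] grasp r 244.11503520619002 ang from grasp 30.475236645662637 tool tilt 30.380126100889893 q [-0.36  0.65  0.28  1.74 -0.3   1.32 -0.09]
side [311.16 121.44] r 288.2908183791463 ang 49.82728358713513
side [321.47 117.58] r 279.8990841755625 ang 54.374388595690114
side [339.88 166.67] r 133.4333942468573 ang 30.919852788345214
side [329.58 170.53] r 151.61301558830166 ang 23.473735974395062
top [296.96 171.95] r 1046.342108511366 ang 69.49034099671252
top [298. 164.] r 1045.297461659708 ang 69.8193004240737
top [323.48 167.32] r 199.26075105691007 ang 46.06589008930751
top [322.44 175.28] r 212.61711852243047 ang 41.00727377503501
```

View pics/g7.png

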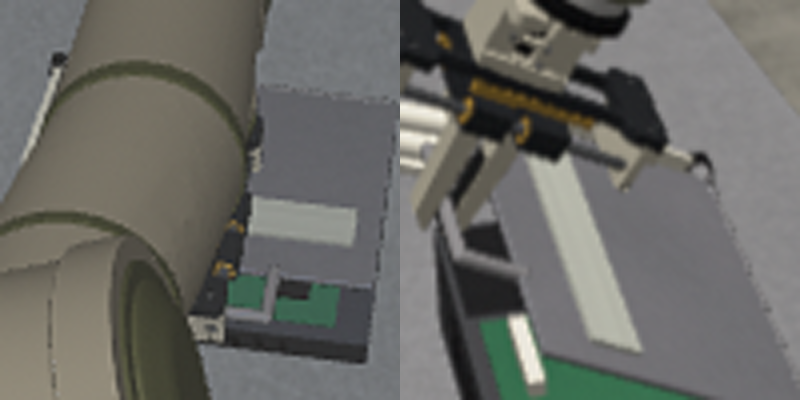

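Emit:
apply_moves(rows=[0.05,0,0,0,0,0,0,0,0,0,0,0])

```text
time: 21.35
position: [523.3, 100.4, 202.0]
orientation: [-3.141, 0.531, -0.154]
ft_force: [5.2, 1.9, -9.7]
width: 8.8
```

```bash
python3 st.py; python3 - <<'E'
from ptr import *
f=lambda x,y,ox,oy:((x+.5)/4-.5+ox,(y+.5)/4-.5+oy)
for nm,a,b in(("back",(358,208),(243,352)),("front",(354,247),(190,343))):
    p,g=tri(f(*a,235,115),f(*b,280,80));q=p-H;r=np.hypot(q@X,q[2])
    print(nm,"lid y",q@Y,"r",r,"gap",g,"ang",np.degrees(np.arctan2(q[2],-q@X)-np.arcsin(10/r)))
E
```

```text
t 21.35 F [ 5.17  1.94 -9.69] w 8.836756417698878
pos [523.27 100.39 202.03] grasp r 244.0967185074373 ang from grasp 30.49011821324123 tool tilt 30.452043374036553 q [-0.36  0.65  0.28  1.74 -0.3   1.32 -0.09]
back lid y -109.87868325582903 r 130.44442406765958 gap 0.4755536278610731 ang 29.818669340600977
front lid y -111.12281254570976 r 167.35174345808386 gap 1.3196433224221757 ang 28.551358102736394
```

Emit:
apply_moves(rows=[0,0,-0.13,0,-0.006,0,0,0,0,0,0,0,0,0,0,0,0,0])

```text
time: 21.72
position: [523.8, 100.3, 203.3]
orientation: [-3.141, 0.538, -0.154]
ft_force: [5.3, 1.6, -10.7]
width: 9.2
```

```bash
python3 st.py; python3 -c "
from station import ticket;print(ticket.sign_off())"
```

```text
t 21.725 F [  5.3    1.59 -10.74] w 9.199972347190053
pos [523.84 100.3  203.26] grasp r 244.1253317474431 ang from grasp 30.806751408146077 tool tilt 30.82730545295268 q [-0.36  0.65  0.28  1.73 -0.3   1.33 -0.09]
the job is handed in; nothing more can be done
None
```

The job is done and handed in at about 22 s, with the gripper still holding the lid by its pull bar.

- **Rub:** I rubbed the block along the strip from the pointer end to the other end, pressed 5–6 mm down with about 4.5–6.3 N of sole force. At the far end a few mm of strip still showed, so I went 2.5 mm further. I did not take another picture after that.
- **Block:** I set it back on the mat where it had stood and let go. A picture afterwards showed it upright.
- **Lid angle:** The arm's pose puts the lid at about 30.4–30.8°, against about 30.2° measured for the pointer (single estimates 29.8–31.4°).
- **Disagreement:** Just before a last lift of about 0.35°, the strip corners in the pictures gave a lid angle of 28.6–29.8°, while the arm's pose gave 30.1–30.5°. I took the lower figures as picture noise and did not photograph the lid again after that lift.
- **Force on the bar:** The last reading was about 12 N, above the expected 7 N, because the grip pulls slightly outward on the bar.
- **Other things:** Nothing looked disturbed in the pictures I took. The arm hid part of the pointer in the last one.

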